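# Lean the recipe tablet on the cookbook stand and wake it

### The job

Time to cook: take the tablet out of its charging dock and lean it on the wooden cookbook stand that is turned to the sink, set down rather than dropped, roughly centred, lower edge on the ledge behind the lip, back against the rest, screen facing out. With it leaning there, wake it by pressing the orange key on its top edge all the way in, then let go and leave it leaning. Do not knock over or push away the mug, the bowl, the pepper mill or the spice jar.

Things in the scene. Friction and masses are not known exactly. Their poses are not given: they have to be found in the camera images.
- tablet: Tablet computer in a grey bumper case, a stiff slab 12 thick (own x) x 200 wide (own y) x 130 high (own z), 0.3 to 0.5 kg. Origin: middle of its lower edge face. z points up to the top edge; the black screen is the -x side, the back the +x side. It starts standing upright in the dock, screen towards the robot. Thin enough to be pinched by the middle of its top edge, one finger on the screen and one on the back; the orange key is at y = +66.
- tablet_top (a point): Middle of the tablet's top edge, 130 above the tablet's origin; axes as the tablet.
- key_top (a point): Middle of the top of the orange power key: a key 9 x 26 standing 5 proud of the tablet's top edge, at tablet x 0, y +66, z 135 when not pressed; axes as the tablet.
- tablet_key (a joint): Travel of the power key into the tablet (down the tablet's own -z): 0 out, 0.003 m fully in, where it clicks. Sprung: about 2 N to start it, 4.5 N to hold it fully in; returns by itself. It is pressed with the closed fingertips.
- dock: White charging dock, 70 (x) x 140 (y) x 36 high, does not move. Origin: centre of its underside on the worktop. A slot 17 wide runs along its y through its middle (x = 0), open at both ends and above; slot floor at z 10, tops of the jaws at z 36, so the tablet must be lifted 26 to come clear.
- stand: Pale wood cookbook stand, foot 124 (x) x 160 (y), 100 high at the top of the rest, does not move. Origin on the worktop under the foot; its front, with the lip, faces its own -x, which is turned to the sink (roughly world -y). Overhead: a pan hangs at x 0.50 to 0.66 m, y -0.12 to 0.19 m, its lowest point 0.64 m over the worktop, and a wall cabinet at x beyond 0.63 m, y above 0.26 m, from 0.51 m up; carry the tablet low.
- stand_seat: The stand's rest and ledge, one L leaning 25 degrees (0.436 rad) back from vertical, fixed to the stand. Origin: middle of the inner corner where rest meets ledge, 26 above the worktop. z runs up the rest's front face (rest 82 high, 176 wide), x points into the rest. The ledge is the plane z = 0, 24 deep along -x, closed in front by a lip 11 high. A tablet sitting right has its origin at x = -6, y = 0, z = 0 here and the same axes; its top 48 stands free above the rest.
- mug: White mug with handle, 80 across, 101 high, loose bystander. Origin: centre of underside.
- bowl: Small green bowl, 125 across, 60 high, loose bystander. Origin: centre of underside.
- mill: Brown wooden pepper mill, 58 across, 170 high, loose bystander. Origin: centre of underside.
- spice: Spice jar with dark brown cap, 41 across, 105 high, loose bystander. Origin: centre of underside.

How it is judged:
By the outcome, as a careful person would: the job done as asked, in the order asked, and still so for the second after the job is handed in, with the robot touching nothing.
It also fails if it takes over 42 s, if anything falls off the work surface, if the arm or the gripper's body presses on something with over 40 N, if the wrist force passes 120 N, or if a joint passes its speed limit or range.

### The arm

A 7-joint arm with a two-finger parallel gripper is mounted at the origin on a cart in front of the work surface, level with it; the furniture and walls round the work are solid. World frame = base frame: x ahead of the robot, y to its left, z up, the work surface at z = 0. Lengths are in m, angles in rad, forces in N, time in s.
With the tool pointing down it reaches from about 0.35 to 0.9 m from the base axis. Payload 8.1 kg.
Tool frame: the origin (TCP) lies between the finger pads; the fingertips stand ahead of it and the grasp point (between the pads) is the TCP (arm.nose_length is the z of the fingertips in the tool frame, in m); z points along the fingers, y is the line along which they close (so a half turn about z gives the same grasp; the last joint's range is limited). The gripper opens to 92 mm and grips with 3 to 60 N. Pads are 19 mm wide; open, the fingers measure 130 mm over their backs; the gripper's body (75 mm by 190 mm) begins 47 mm behind the grasp point.
Start: joints at [1.044, 0.434, 0.025, 1.573, -0.012, 1.134, -0.075], TCP at [0.257, -0.57, 0.246] pointing down, gripper open.
Joint ranges: [-2.62, 2.62], [-0.44, 2.09], [-1.27, 1.32], [0.08, 2.57], [-1.32, 4.46], [0.12, 2], [-2.74, 2.74]. Speed limits (rad/s): [2.22, 2.22, 3.01, 3.01, 3.14, 3.14, 3.14].

### API

Orientations are given as a rotation vector (axis times angle).
In Python, from cell import sensors, optics, arm gives the robot as it stands.
- The arm moves only by the tool arm_command, never from a script. Its argument "deltas" is one flat list of numbers, 7 for each row, row after row: the turn, a rotation vector about the world's x, y, z as a fraction of full scale, then the shift along the world's x, y, z as a fraction of full scale, then the finger opening in mm, from 0 to 91.8. In form: [wx, wy, wz, dx, dy, dz, fingers, wx, wy, wz, dx, dy, dz, fingers, ...]. A call has 1 to 20 rows; each row is the pose to reach, as a shift and turn from the pose commanded when the call began; what a row does not reach only later rows make up. Full scale, the value 1, is 1 m for a shift and 90 degrees for a turn. A row lasts 1/10 s, in which the tool goes at most 50 mm and 8.59 degrees, less where a joint would pass 70% of its speed; a pose out of reach is approached as far as the arm can. A call with a number of a shift or a turn outside -1 to 1 is refused whole. A call with a gripper value outside its range is refused whole. The fingers move at their own pace and stop on an object; "force" is the grip in N (left out, the last holds). Time passes only in rows, so rows that repeat a pose let the fingers close. It gives the time, the measured TCP pose, the force, the opening and the grip force at its end, in the units of the state.
- sensors.observe(): the state, without advancing time (a new reading comes with each control period).
- optics.get_image(name): name is "side" or "top" or "wrist"; returns the picture (480x640x3 uint8, blue, green, red); there is no depth.
- optics.calibration(name): a dict with "camera_matrix" (3x3 intrinsics, pixels), "rvec" (rotation vector, rad) and "tvec" (3), from world to camera coordinates, as OpenCV has them. Camera axes: x right, y down, z forward; pixel columns grow to the right and rows downward; lengths in m; the calibration is good to about 2 mm. A picture is of the moment at which its call begins: read the wrist's pose just before it. calibration takes no time and is no camera call; for the wrist camera it gives the pose at the moment of the call.
- arm.sign_off(): hands the job in; it is judged then, once.
The state is a dict: "clock": time; "joints": joint angles; "dq": joint speeds; "joint_efforts": joint torques, N m; "position": TCP position; "ee_rot": TCP orientation; "force": force on the tool from outside, world axes, zero at the start; "ft_torque": the same for the moment, N m; "width": opening from 0.0 (shut) to 1.0 (fully open); "gripper_force": force on a finger pad.
Only numpy, scipy, OpenCV 4.12 (cv2) and the standard library are available. Lean on these libraries where they do the work, as an engineer would, in place of code of your own. Each camera call takes 0.05 s, during which the arm holds its last target. There are 200 camera calls.

## Working session

There is one attempt and no reset: what is moved stays moved. The work goes in short steps, Python scripts to look and compute and a tool call to move; the robot and the scene stay as the last step left them, time stands still between calls to the robot, and variables do not carry over. Pictures are saved under pics/ and viewed, at most 12 in all, crops included, and the job is handed in when it is done.

Besides the shell and the picture viewer there is one more tool, called after "Request:" as name(argument=value, ...) on one line, values as JSON. arm_command: Moves the arm, as the interface text tells. Its arguments: {"type":"object","properties":{"deltas":{"type":"array","items":{"type":"number"}},"force":{"type":"number"}},"required":["deltas"]}

```bash
ls; mkdir -p pics
python3 - <<'E'
from cell import sensors, optics, arm
import cv2,numpy as np
s=sensors.observe(); print({k:np.round(v,3).tolist() for k,v in s.items()}, arm.nose_length)
for n in ("side","top"):
    cv2.imwrite(f"pics/{n}0.png",optics.get_image(n))
    c=optics.calibration(n); R=cv2.Rodrigues(np.array(c["rvec"]))[0]; print(n,(-R.T@np.array(c["tvec"]).ravel()).round(3),np.array(c["camera_matrix"]).round(1).tolist())
E
```

```text
pics
{'clock': 0.0, 'joints': [1.044, 0.435, 0.025, 1.574, -0.012, 1.134, -0.075], 'dq': [0.0, -0.0, -0.0, -0.0, -0.001, -0.001, -0.001], 'joint_efforts': [-0.001, -66.785, 0.985, -31.446, -0.061, 0.043, 0.0], 'position': [0.257, -0.569, 0.245], 'ee_rot': [-3.07, -0.66, 0.001], 'force': [0.416, 0.181, -0.291], 'ft_torque': [-0.021, 0.032, -0.019], 'gripper_force': 0.0, 'width': 1.0} 0.019
side [-0.776 -0.168  0.827] [[609.7, 0.0, 320.6], [0.0, 609.7, 235.1], [0.0, 0.0, 1.0]]
top [0.374 0.06  1.079] [[435.3, 0.0, 324.5], [0.0, 435.3, 239.0], [0.0, 0.0, 1.0]]
```

View pics/side0.png

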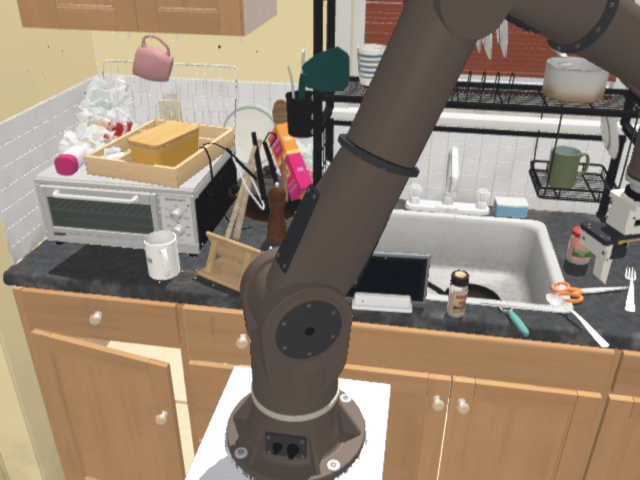

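View pics/top0.png

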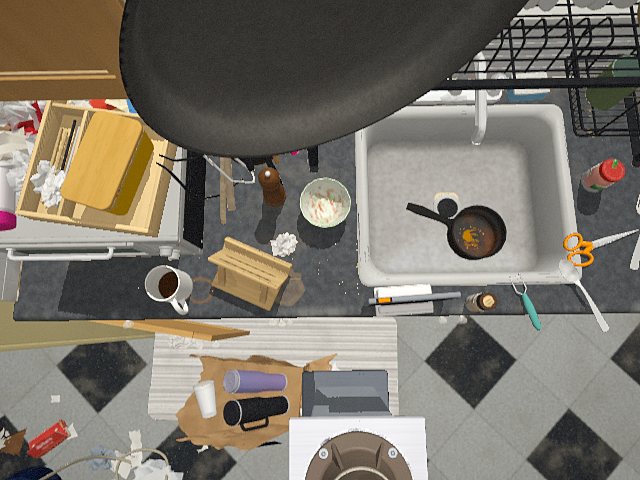

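```bash
cat > h.py <<'E'
from cell import sensors, optics, arm
import cv2,numpy as np
def ray(n,uv,cal=None):
    c=cal or optics.calibration(n); K=np.array(c["camera_matrix"]); R=cv2.Rodrigues(np.array(c["rvec"]))[0]; t=np.array(c["tvec"]).ravel()
    p=cv2.undistortPoints(np.array(uv,float).reshape(-1,1,2),K,None).reshape(-1,2)
    return -R.T@t, np.c_[p,np.ones(len(p))]@R
def onz(n,uv,z,cal=None):
    o,d=ray(n,uv,cal); return o+d*((z-o[2])/d[:,2])[:,None]
def proj(n,P,cal=None):
    c=cal or optics.calibration(n); return cv2.projectPoints(np.array(P,float).reshape(-1,1,3),np.array(c["rvec"]),np.array(c["tvec"]),np.array(c["camera_matrix"]),None)[0].reshape(-1,2)
E
python3 - <<'E'
from h import *
t=cv2.imread("pics/top0.png"); s=cv2.imread("pics/side0.png")
a=cv2.resize(t[225:325,190:310],None,fx=3.33,fy=3.0,interpolation=cv2.INTER_CUBIC)[:, :400]
def crop(im,x,y,w,h): return cv2.resize(im[y:y+h,x:x+w],(400,300),interpolation=cv2.INTER_CUBIC)
m=np.vstack([np.hstack([crop(t,200,225,120,90),crop(t,360,255,160,120)]),np.hstack([crop(s,140,210,160,120),crop(s,320,230,160,120)])])
cv2.imwrite("pics/mos.png",m)
print(onz("top",[[250,272],[405,295],[300,272],[485,300],[168,285],[325,200],[270,180],[300,420]],0).round(3))
print(proj("top",[[.4,0,0],[.5,0,0],[.4,.1,0],[.4,0,.1]]).round(0).tolist())
E
```

```text
[[ 0.497  0.255  0.   ]
 [ 0.435 -0.128  0.   ]
 [ 0.495  0.13   0.   ]
 [ 0.42  -0.323  0.   ]
 [ 0.468  0.458  0.   ]
 [ 0.68   0.065  0.   ]
 [ 0.736  0.207  0.   ]
 [ 0.148  0.131  0.   ]]
[[353.0, 310.0], [352.0, 269.0], [312.0, 311.0], [356.0, 309.0]]
```

View pics/mos.png

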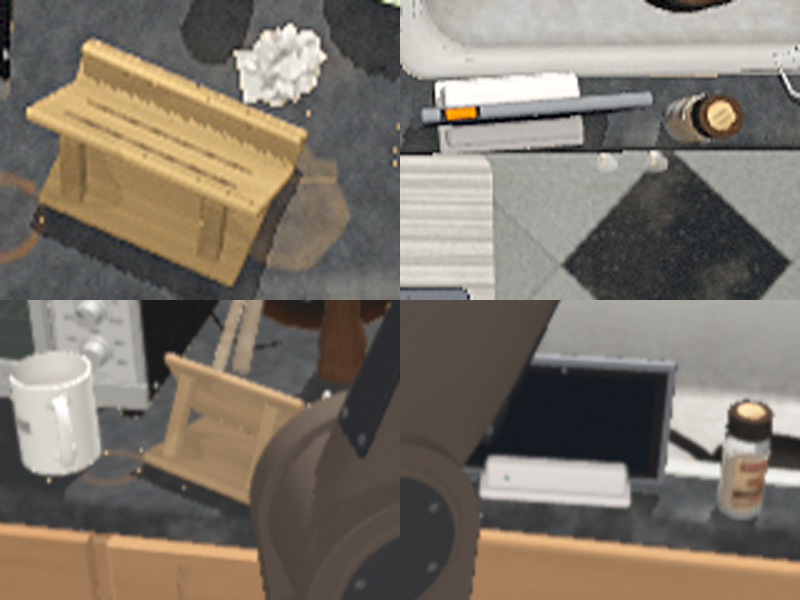

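Run:
```python
from h import *
def tri(a,b):
    o1,d1=ray("top",[a]);o2,d2=ray("side",[b]);d1=d1[0]/np.linalg.norm(d1[0]);d2=d2[0]/np.linalg.norm(d2[0])
    A=np.c_[d1,-d2];x=np.linalg.lstsq(A,o2-o1,rcond=None)[0];p,q=o1+x[0]*d1,o2+x[1]*d2
    return ((p+q)/2).round(3),np.linalg.norm(p-q).round(4)
T=lambda x,y:(200+x*.3-.35,225+y*.3-.35)
S=lambda x,y:(140+x*.4-.3,210+y*.4-.3)
for a in [(30,110),(90,42),(40,220)]:
  for b in [(165,355-300),(140,463-300)]: print(a,b,tri(T(*a),S(*b)))
# image scene: upscaled crops
t=cv2.imread("pics/top0.png"); s=cv2.imread("pics/side0.png")
a=cv2.resize(t[228:318,200:305],None,fx=7,fy=6,interpolation=cv2.INTER_CUBIC)
a=cv2.resize(t[230:316,204:300],(570,510),interpolation=cv2.INTER_CUBIC)
b=cv2.resize(s[222:306,185:265],(230,240),interpolation=cv2.INTER_CUBIC)
b=cv2.resize(s[222:306,185:265],(571,600),interpolation=cv2.INTER_CUBIC)
a=cv2.resize(a,(229,205))
m=np.zeros((600,800,3),np.uint8); m[:,:571]=b; m[:205,571:]=a
cv2.imwrite("pics/st.png",m)
```

```text
(30, 110) (165, 55) (array([0.52 , 0.335, 0.096]), np.float64(0.0048))
(30, 110) (140, 163) (array([ 0.541,  0.38 , -0.052]), np.float64(0.0117))
(90, 42) (165, 55) (array([0.566, 0.326, 0.07 ]), np.float64(0.0554))
(90, 42) (140, 163) (array([ 0.594,  0.371, -0.086]), np.float64(0.0704))
(40, 220) (165, 55) (array([0.442, 0.309, 0.14 ]), np.float64(0.0038))
(40, 220) (140, 163) (array([0.451, 0.347, 0.008]), np.float64(0.0013))
```

View pics/st.png

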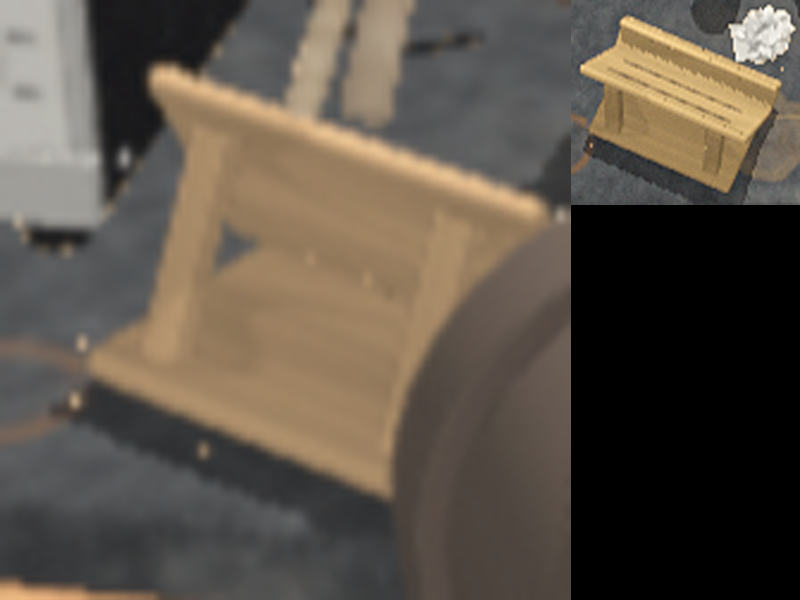

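Request:
arm_command(deltas=[0, 0, 0.778, 0.175, 0.44, 0.11, 91.8, 0, 0, 0.778, 0.175, 0.44, 0.11, 91.8, 0, 0, 0.778, 0.175, 0.44, 0.11, 91.8, 0, 0, 0.778, 0.175, 0.44, 0.11, 91.8, 0, 0, 0.778, 0.175, 0.44, 0.11, 91.8, 0, 0, 0.778, 0.175, 0.44, 0.11, 91.8, 0, 0, 0.778, 0.175, 0.44, 0.11, 91.8, 0, 0, 0.778, 0.175, 0.44, 0.11, 91.8, 0, 0, 0.778, 0.175, 0.44, 0.11, 91.8, 0, 0, 0.778, 0.175, 0.44, 0.11, 91.8, 0, 0, 0.778, 0.175, 0.44, 0.11, 91.8, 0, 0, 0.778, 0.175, 0.44, 0.11, 91.8, 0, 0, 0.778, 0.175, 0.44, 0.11, 91.8])

```text
clock: 1.4
position: [0.4314, -0.1309, 0.3552]
ee_rot: [-2.138, -2.301, 0.001]
force: [0.3, -0.9, -0.1]
width: 0.997
gripper_force: 0.0
```

```bash
cat >> h.py <<'E'
import json
def snap(name,n="wrist"):
    s=sensors.observe(); c=optics.calibration(n); im=optics.get_image(n); cv2.imwrite(f"pics/{name}.png",im)
    np.savez(f"pics/{name}.npz",rvec=c["rvec"],tvec=c["tvec"],camera_matrix=c["camera_matrix"]); return s,c,im
def load(name):
    z=np.load(f"pics/{name}.npz"); return {k:z[k] for k in z}
def st(s):
    from scipy.spatial.transform import Rotation as Ro
    R=Ro.from_rotvec(s["ee_rot"]).as_matrix(); print("t",round(s["clock"],2),"p",np.round(s["position"],4),"f",np.round(s["force"],1),"w",round(s["width"]*91.8,1),"gf",s["gripper_force"],"q",np.round(s["joints"],2)); print("ytool",R[:,1].round(4),"ztool",R[:,2].round(4)); return R
E
python3 - <<'E'
from h import *
s,c,im=snap("w1"); st(s); o,d=ray("wrist",[[320,240]],c); print("cam",o.round(3),d.round(3),c["camera_matrix"][0][0])
print("corners z=0",onz("wrist",[[0,0],[640,0],[640,480],[0,480]],0,c).round(3))
E
```

```text
t 1.4 p [ 0.4314 -0.1309  0.3552] f [ 0.3 -0.9 -0.1] w 91.6 gf 0.0 q [ 0.6   0.1  -0.46  1.76  0.05  1.29  0.2 ]
ytool [ 0.9973  0.0733 -0.0012] ztool [-1.2e-03 -2.0e-04 -1.0e+00]
cam [ 0.427 -0.065  0.493] [[ 0.026 -0.246 -0.969]] 401.9410778084978
corners z=0 [[ 0.069  0.056  0.   ]
 [ 0.771  0.107  0.   ]
 [ 0.944 -0.524  0.   ]
 [-0.009 -0.594  0.   ]]
```

View pics/w1.png

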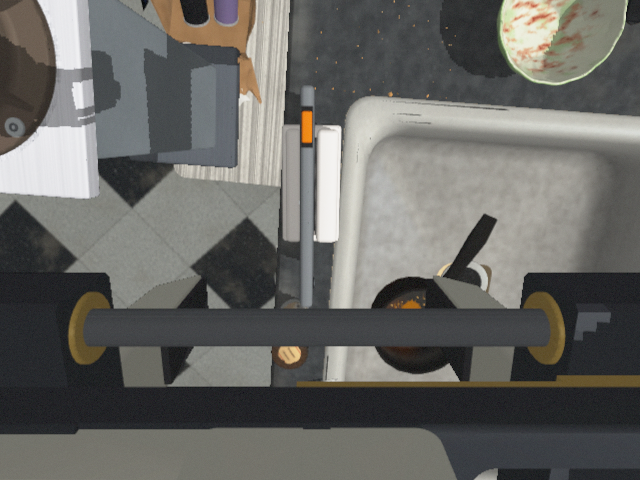

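Run:
```python
from h import *
im=cv2.imread("pics/w1.png"); c=load("w1"); hsv=cv2.cvtColor(im,cv2.COLOR_BGR2HSV)
m=cv2.inRange(hsv,(8,150,150),(22,255,255)); m[:, :280]=0; m[:,340:]=0; m[170:]=0
ct=max(cv2.findContours(m,cv2.RETR_EXTERNAL,cv2.CHAIN_APPROX_NONE)[0],key=cv2.contourArea); r=cv2.minAreaRect(ct); print(r)
print("key",onz("wrist",[r[0]],.145,c).round(4), "corners",onz("wrist",cv2.boxPoints(r),.145,c)[:,:2].round(4).tolist())
g=cv2.cvtColor(im,cv2.COLOR_BGR2GRAY)
for v in (96,104,180,255,275,295): print(v,g[v,295:322].tolist())
print("col",g[78:96,307].tolist(),g[296:312,307].tolist())
```

```text
((306.5, 126.5), (31.0, 9.0), 90.0)
key [[ 0.418  -0.0568  0.145 ]] corners [[0.4135, -0.0447], [0.4209, -0.0442], [0.4226, -0.0691], [0.4151, -0.0696]]
96 [51, 54, 53, 55, 49, 70, 95, 106, 122, 134, 138, 139, 140, 143, 147, 148, 140, 140, 129, 97, 80, 76, 77, 80, 79, 82, 78]
104 [58, 57, 51, 57, 58, 65, 95, 110, 123, 135, 138, 140, 143, 145, 148, 147, 144, 139, 125, 92, 75, 77, 74, 76, 71, 71, 73]
180 [162, 161, 157, 153, 136, 71, 96, 108, 127, 134, 136, 139, 143, 145, 148, 147, 144, 134, 100, 69, 64, 88, 154, 189, 216, 232, 238]
255 [50, 53, 57, 54, 53, 73, 100, 114, 129, 134, 139, 140, 143, 148, 145, 144, 139, 118, 89, 66, 71, 70, 73, 74, 75, 74, 77]
275 [79, 77, 76, 76, 70, 81, 99, 114, 129, 133, 136, 140, 142, 145, 146, 146, 137, 105, 87, 75, 74, 75, 75, 75, 73, 78, 78]
295 [86, 85, 76, 75, 67, 78, 100, 115, 128, 132, 136, 139, 142, 144, 147, 145, 137, 98, 78, 69, 67, 68, 68, 68, 68, 66, 67]
col [82, 76, 73, 73, 72, 72, 75, 96, 115, 129, 139, 140, 144, 143, 146, 142, 140, 141] [141, 142, 144, 142, 142, 144, 142, 144, 145, 137, 130, 121, 94, 53, 59, 60]
```

Run:
```python
from h import *
c=load("w1")
p=onz("wrist",[[307.3,85],[306.2,307.7],[307.2,96],[306.3,295]],.14,c); print(p.round(4))
d=p[0]-p[1]; print("len",np.linalg.norm(d),"yaw y-axis",np.degrees(np.arctan2(d[1],d[0]))); print("mid",(p[0]+p[1])/2, "key from mid", )
k=onz("wrist",[[306.7,126.5]],.145,c); print(k-(p[0]+p[1])/2)
w=onz("wrist",[[300.5,96],[313.6,96]],.14,c); print(np.linalg.norm(w[0]-w[1]))
```

```text
[[ 0.4163 -0.0237  0.14  ]
 [ 0.4286 -0.2217  0.14  ]
 [ 0.4168 -0.0323  0.14  ]
 [ 0.4278 -0.2089  0.14  ]]
len 0.19842067847835063 yaw y-axis 93.54010719582494
mid [ 0.42245472 -0.12270524  0.14      ] key from mid
[[-0.00429116  0.06592472  0.005     ]]
0.010894149901035311
```

Request:
arm_command(deltas=[0, 0, 0, 0.02, 0.35, -0.01, 91.8, 0, 0, 0, 0.02, 0.35, -0.01, 91.8, 0, 0, 0, 0.02, 0.35, -0.01, 91.8, 0, 0, 0, 0.02, 0.35, -0.01, 91.8, 0, 0, 0, 0.02, 0.35, -0.01, 91.8, 0, 0, 0, 0.02, 0.35, -0.01, 91.8, 0, 0, 0, 0.02, 0.35, -0.01, 91.8, 0, 0, 0, 0.02, 0.35, -0.01, 91.8, 0, 0, 0, 0.02, 0.35, -0.01, 91.8, 0, 0, 0, 0.02, 0.35, -0.01, 91.8])

```text
clock: 2.45
position: [0.4526, 0.2183, 0.3452]
ee_rot: [2.139, 2.3, -0.002]
force: [0.4, -0.3, 0.2]
width: 0.999
gripper_force: 0.0
```

Run:
```python
from h import *
s,c,im=snap("w2"); st(s)
```

```text
t 2.45 p [0.4526 0.2183 0.3452] f [ 0.4 -0.3  0.2] w 91.7 gf 0.0 q [ 0.04  0.25 -0.74  1.66  0.17  1.3  -0.65]
ytool [ 9.974e-01  7.230e-02 -7.000e-04] ztool [-6.0e-04 -1.3e-03 -1.0e+00]
```

View pics/w2.png

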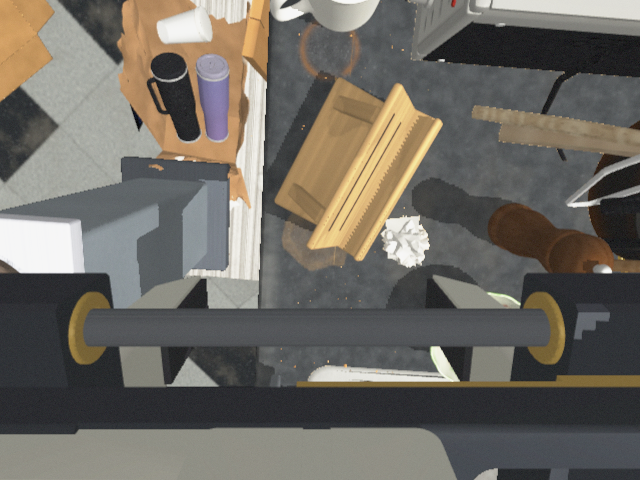

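Run:
```python
from h import *
im=cv2.imread("pics/w2.png")[75:270,270:450]
cv2.imwrite("pics/w2c.png",cv2.resize(im,None,fx=3,fy=3,interpolation=cv2.INTER_CUBIC))
```

```text
(no output)
```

View pics/w2c.png

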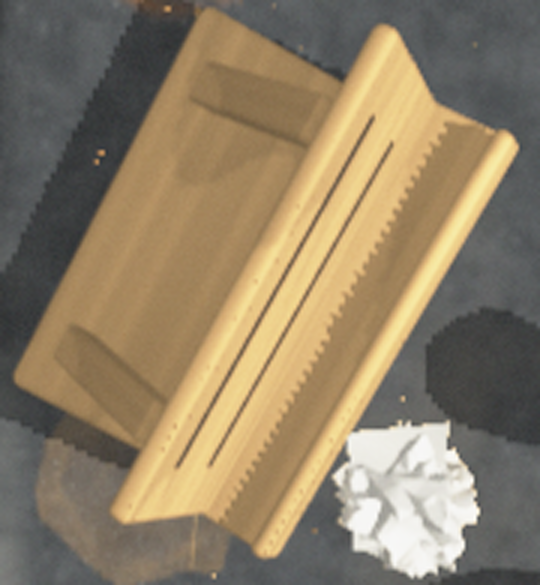

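Run:
```python
from h import *
c=load("w2"); P=lambda x,y:(270+x/3-.33,75+y/3-.33)
for n,a,b,z in [("corner",(436,102),(205,513),.026),("resttop",(397,33),(130,522),.1003),("lipin",(495,133),(254,552),.046),("foot",(205,10),(17,378),.01)]:
    p=onz("wrist",[P(*a),P(*b)],z,c); d=p[0]-p[1]; print(n,p.round(4).tolist(),"len",np.linalg.norm(d).round(4),"az",np.degrees(np.arctan2(d[1],d[0])).round(2),"mid",p.mean(0).round(4))
```

```text
corner [[0.5527, 0.3217, 0.026], [0.4825, 0.1624, 0.026]] len 0.1741 az 66.21 mid [0.5176 0.242  0.026 ]
resttop [[0.5215, 0.3342, 0.1003], [0.4525, 0.1773, 0.1003]] len 0.1714 az 66.26 mid [0.487  0.2558 0.1003]
lipin [[0.5699, 0.3113, 0.046], [0.5008, 0.1538, 0.046]] len 0.172 az 66.31 mid [0.5353 0.2325 0.046 ]
foot [[0.4674, 0.3489, 0.01], [0.4048, 0.2079, 0.01]] len 0.1543 az 66.06 mid [0.4361 0.2784 0.01  ]
```

Request:
arm_command(deltas=[0, 0, -0.0068, -0.03, -0.341, -0.1, 91.8, 0, 0, -0.0068, -0.03, -0.341, -0.1, 91.8, 0, 0, -0.0068, -0.03, -0.341, -0.1, 91.8, 0, 0, -0.0068, -0.03, -0.341, -0.1, 91.8, 0, 0, -0.0068, -0.03, -0.341, -0.1, 91.8, 0, 0, -0.0068, -0.03, -0.341, -0.1, 91.8, 0, 0, -0.0068, -0.03, -0.341, -0.1, 91.8, 0, 0, -0.0068, -0.03, -0.341, -0.1, 91.8, 0, 0, -0.0068, -0.03, -0.341, -0.15, 91.8, 0, 0, -0.0068, -0.03, -0.341, -0.16, 91.8, 0, 0, -0.0068, -0.03, -0.341, -0.16, 91.8])

```text
clock: 3.6
position: [0.4205, -0.1208, 0.1849]
ee_rot: [-2.147, -2.289, 0.003]
force: [0.2, -0.5, 0.7]
width: 0.999
gripper_force: 0.0
```

Run:
```python
from h import *
st(sensors.observe())
```

```text
t 3.6 p [ 0.4205 -0.1208  0.1849] f [ 0.2 -0.5  0.7] w 91.7 gf 0.0 q [ 0.59  0.25 -0.51  2.05  0.16  0.88  0.06]
ytool [ 0.998   0.0636 -0.0036] ztool [-0.0037  0.001  -1.    ]
```

Request:
arm_command(deltas=[0, 0, 0, 0.0015, -0.0015, -0.03, 91.8, 0, 0, 0, 0.0015, -0.0015, -0.057, 91.8, 0, 0, 0, 0.0015, -0.0015, -0.057, 60, 0, 0, 0, 0.0015, -0.0015, -0.057, 30, 0, 0, 0, 0.0015, -0.0015, -0.057, 20, 0, 0, 0, 0.0015, -0.0015, -0.057, 8, 0, 0, 0, 0.0015, -0.0015, -0.057, 8, 0, 0, 0, 0.0015, -0.0015, -0.057, 8, 0, 0, 0, 0.0015, -0.0015, -0.057, 8], force=30)

```text
clock: 4.5
position: [0.4236, -0.1223, 0.129]
ee_rot: [2.149, 2.291, 0.0]
force: [-0.0, 0.8, -0.3]
width: 0.44
gripper_force: 0.0
```

Run:
```python
from h import *
st(sensors.observe())
```

```text
t 4.5 p [ 0.4236 -0.1223  0.129 ] f [-0.   0.8 -0.3] w 40.4 gf 0.0 q [ 0.55  0.34 -0.48  2.11  0.23  0.74 -0.01]
ytool [9.979e-01 6.420e-02 4.000e-04] ztool [ 4.e-04 -2.e-04 -1.e+00]
```

Position is good; the fingers are still closing.

Request:
arm_command(deltas=[0, 0, 0, 0, 0, 0, 5, 0, 0, 0, 0, 0, 0, 5, 0, 0, 0, 0, 0, 0, 5, 0, 0, 0, 0, 0, 0, 5, 0, 0, 0, 0, 0, 0, 5, 0, 0, 0, 0, 0, 0, 5, 0, 0, 0, 0, 0, 0, 5], force=35)

```text
clock: 5.2
position: [0.4234, -0.1222, 0.1287]
ee_rot: [-2.149, -2.292, 0.0]
force: [-0.5, -1.5, 0.5]
width: 0.131
gripper_force: 35.0
```

Request:
arm_command(deltas=[0, 0, 0, 0, 0, 0.015, 5, 0, 0, 0, 0, 0, 0.04, 5, 0, 0, 0, 0, 0, 0.08, 5, 0, 0, 0, 0, 0, 0.12, 5, 0.0, 0, 0.085, 0, 0.02, 0.12, 5, 0, 0, 0.17, 0, 0.04, 0.12, 5, 0, 0, 0.255, 0, 0.06, 0.12, 5, 0, 0, 0.34, 0, 0.08, 0.12, 5, 0, 0, 0.425, 0, 0.1, 0.12, 5, 0, 0, 0.51, 0, 0.12, 0.12, 5, 0, 0, 0.595, 0, 0.14, 0.12, 5, 0, 0, 0.68, 0, 0.16, 0.12, 5, 0, 0, 0.765, 0, 0.18, 0.12, 5, 0, 0, 0.85, 0, 0.2, 0.12, 5, 0, 0, 0.85, 0, 0.2, 0.12, 5])

```text
clock: 6.7
position: [0.423, 0.0804, 0.2487]
ee_rot: [-0.257, -3.131, -0.002]
force: [-0.5, 0.4, -3.4]
width: 0.129
gripper_force: 35.0
```

Run:
```python
from h import *
R=st(sensors.observe())
```

```text
t 6.7 p [0.423  0.0804 0.2487] f [-0.5  0.4 -3.4] w 11.8 gf 34.99473452568054 q [ 0.44  0.22 -0.86  1.96  0.19  1.05  0.9 ]
ytool [0.1629 0.9866 0.0014] ztool [-2.0e-04  1.5e-03 -1.0e+00]
```

Request:
arm_command(deltas=[0, 0, 0.085, 0.001, 0.02, 0.005, 5, 0, 0, 0.17, 0.003, 0.04, 0.01, 5, 0, 0, 0.255, 0.005, 0.06, 0.01, 5, 0, 0, 0.34, 0.007, 0.08, 0.01, 5, 0, 0, 0.425, 0.009, 0.1, 0.01, 5, 0, 0, 0.51, 0.011, 0.12, 0.01, 5, 0, 0, 0.595, 0.013, 0.14, 0.01, 5, 0, 0, 0.68, 0.015, 0.16, 0.01, 5, 0, 0, 0.765, 0.016, 0.18, 0.01, 5, 0, 0, 0.84, 0.016, 0.196, 0.01, 5, 0, 0, 0.84, 0.016, 0.196, 0.01, 5])

```text
clock: 7.8
position: [0.4391, 0.2751, 0.2583]
ee_rot: [1.71, -2.635, -0.003]
force: [-0.4, 0.5, -3.6]
width: 0.129
gripper_force: 35.0
```

Request:
arm_command(deltas=[-0.037, -0.085, 0, 0, 0, 0, 5, -0.075, -0.17, 0, 0, 0, 0, 5, -0.112, -0.254, 0, 0, 0, 0, 5, -0.112, -0.254, 0, 0, 0, 0, 5, -0.112, -0.254, 0, 0, 0, 0, 5])

```text
clock: 8.3
position: [0.4389, 0.2733, 0.2585]
ee_rot: [-1.551, 2.399, -0.528]
force: [0.2, -0.0, -3.4]
width: 0.133
gripper_force: 35.0
```

```bash
cat >> h.py <<'E'
b=np.array([-.9153,.4027,0]);up=np.array([0,0,1.]);a=np.radians(25)
X=np.cos(a)*b-np.sin(a)*up; Y=np.cross(up,b); Z=np.cos(a)*up+np.sin(a)*b; A=np.c_[X,Y,Z]; S0=np.array([.5183,.2415,.026])
def rel(s,off=.1187): # tablet origin in seat frame from TCP, and turn error (deg, world)
    from scipy.spatial.transform import Rotation as Ro
    R=Ro.from_rotvec(s["ee_rot"]).as_matrix(); T=np.c_[R[:,1],-R[:,0],-R[:,2]] if R[:,1]@X>0 else np.c_[-R[:,1],R[:,0],-R[:,2]]
    T[:,1]=np.cross(T[:,2],T[:,0])
    p=np.array(s["position"])-off*T[:,2]; print("tablet in seat mm",(A.T@(p-S0)*1000).round(1),"turn needed deg",np.degrees(Ro.from_matrix(A@T.T).as_rotvec()).round(2))
E
python3 - <<'E'
from h import *
s,c,im=snap("w3"); st(s); rel(s)
snap("t3","top"); a_=cv2.imread("pics/t3.png"); b_=snap("s3","side")[2]
cv2.imwrite("pics/c3.png",np.hstack([cv2.resize(im,(400,300)),cv2.resize(a_[180:330,150:350],(400,300))]))
E
```

```text
t 8.3 p [0.4389 0.2733 0.2585] f [ 0.2 -0.  -3.4] w 12.2 gf 34.998764991760254 q [-0.13  0.33 -1.    1.95  0.8   1.14  1.21]
ytool [-0.8269  0.3728 -0.421 ] ztool [ 0.3847 -0.171  -0.9071]
tablet in seat mm [-20.6   3.1 128.2] turn needed deg [-0.15 -0.05  0.46]
```

View pics/c3.png

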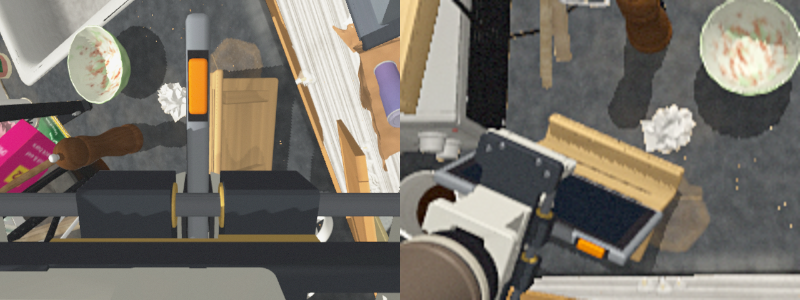

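Request:
arm_command(deltas=[0, 0, 0.005, 0.006, -0.0015, -0.019, 5, 0, 0, 0.005, 0.012, -0.0035, -0.037, 5, 0, 0, 0.005, 0.018, -0.005, -0.056, 5, 0, 0, 0.005, 0.0235, -0.007, -0.075, 5, 0, 0, 0.005, 0.0235, -0.007, -0.075, 5, 0, 0, 0.005, 0.0235, -0.007, -0.075, 5])

```text
clock: 9.05
position: [0.4636, 0.266, 0.1837]
ee_rot: [-1.557, 2.394, -0.526]
force: [0.2, 1.3, -2.9]
width: 0.127
gripper_force: 35.0
```

Run:
```python
from h import *
s,c,im=snap("w4"); st(s); rel(s)
cv2.imwrite("pics/c4.png",cv2.resize(im[0:300,220:480],(520,600),interpolation=cv2.INTER_CUBIC))
```

```text
t 9.05 p [0.4636 0.266  0.1837] f [ 0.2  1.3 -2.9] w 11.6 gf 34.99882221221924 q [-0.18  0.45 -0.93  2.02  0.96  1.04  1.08]
ytool [-0.829   0.3683 -0.4209] ztool [ 0.3858 -0.1682 -0.9071]
tablet in seat mm [-12.1  -0.6  49.5] turn needed deg [-0.19 -0.04  0.14]
```

View pics/c4.png

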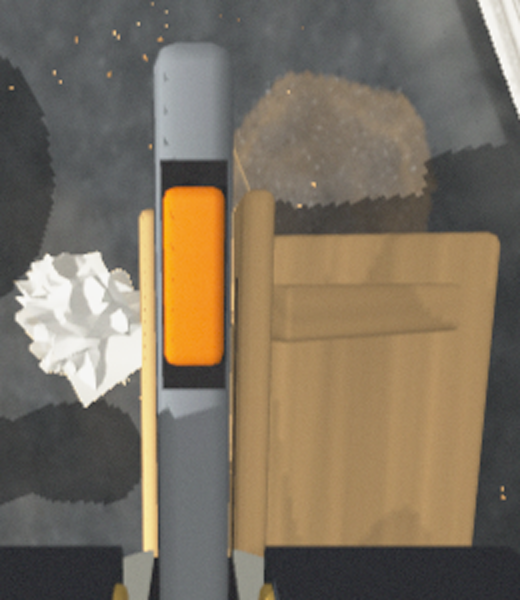

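Run:
```python
from h import *
c=load("w4"); w=lambda q: S0+A@(np.array(q)/1000)
for q in [(0,88,82),(0,40,82),(-24,88,11),(-24,40,11),(-12.1-6,99.4,179.5),(-12.1+6,40,179.5),(-12.1-6,40,179.5),(-12.1,65.4,184.5)]: print(q,((proj("wrist",w(q),c)[0]-[220,0])*2).round(0))
```

```text
(0, 88, 82) [238. 187.]
(0, 40, 82) [236. 370.]
(-24, 88, 11) [158. 208.]
(-24, 40, 11) [160. 347.]
(-18.1, 99.4, 179.5) [151.  32.]
(-6.1, 40, 179.5) [232. 441.]
(-18.1, 40, 179.5) [157. 441.]
(-12.1, 65.4, 184.5) [194. 278.]
```

Request:
arm_command(deltas=[0, 0, 0, 0.004, -0.002, -0.011, 5, 0, 0, 0, 0.008, -0.004, -0.022, 5, 0, 0, 0, 0.012, -0.006, -0.033, 5, 0, 0, 0, 0.016, -0.0077, -0.043, 5, 0, 0, 0, 0.016, -0.0077, -0.043, 5, 0, 0, 0, 0.016, -0.0077, -0.043, 5])

```text
clock: 9.7
position: [0.4788, 0.2591, 0.1403]
ee_rot: [-1.56, 2.391, -0.527]
force: [-0.4, -0.3, -2.8]
width: 0.13
gripper_force: 35.0
```

Run:
```python
from h import *
s=sensors.observe(); st(s); rel(s)
```

```text
t 9.7 p [0.4788 0.2591 0.1403] f [-0.4 -0.3 -2.8] w 11.9 gf 34.99900281429291 q [-0.2   0.52 -0.88  2.05  1.06  0.99  1.01]
ytool [-0.8297  0.3656 -0.4217] ztool [ 0.387  -0.1675 -0.9067]
tablet in seat mm [-9.  -0.5  3.2] turn needed deg [-0.15  0.01 -0.03]
```

Request:
arm_command(deltas=[0, 0, 0, 0.0004, -0.0002, -0.0009, 5, 0, 0, 0, 0.0008, -0.0003, -0.0018, 5, 0, 0, 0, 0.0012, -0.0005, -0.0027, 5, 0, 0, 0, 0.0014, -0.0006, -0.0032, 5, 0, 0, 0, 0.0014, -0.0006, -0.0032, 5])

```text
clock: 10.2
position: [0.4805, 0.2591, 0.1381]
ee_rot: [-1.559, 2.389, -0.526]
force: [-1.8, 1.6, 1.7]
width: 0.134
gripper_force: 35.0
```

Run:
```python
from h import *
s=sensors.observe(); st(s); rel(s)
```

```text
t 10.2 p [0.4805 0.2591 0.1381] f [-1.8  1.6  1.7] w 12.3 gf 35.00011146068573 q [-0.2   0.52 -0.87  2.06  1.07  0.99  1.  ]
ytool [-0.8292  0.3659 -0.4227] ztool [ 0.3886 -0.1664 -0.9063]
tablet in seat mm [-9.6 -1.4  0.5] turn needed deg [-0.22  0.1  -0.05]
```

Request:
arm_command(deltas=[0, 0, 0, -0.001, 0.0004, -0.0005, 5, 0, 0, 0, -0.002, 0.0008, -0.001, 5, 0, 0, 0, -0.003, 0.0012, -0.0015, 5, 0, 0, 0, -0.003, 0.0012, -0.0015, 5, 0, 0, 0, -0.003, 0.0012, -0.0015, 5])

```text
clock: 10.7
position: [0.4777, 0.26, 0.1365]
ee_rot: [-1.559, 2.389, -0.527]
force: [1.1, 2.0, 5.2]
width: 0.125
gripper_force: 35.0
```

Run:
```python
from h import *
s=sensors.observe(); st(s); rel(s)
```

```text
t 10.7 p [0.4777 0.26   0.1365] f [1.1 2.  5.2] w 11.5 gf 35.0092613697052 q [-0.21  0.52 -0.87  2.06  1.07  0.99  0.99]
ytool [-0.829   0.3659 -0.423 ] ztool [ 0.3886 -0.167  -0.9061]
tablet in seat mm [-6.3 -1.   0.3] turn needed deg [-0.19  0.11 -0.04]
```

Request:
arm_command(deltas=[0, 0, 0, 0, 0, 0, 16, 0, 0, 0, 0, 0, 0, 24, 0, 0, 0, 0, 0, 0, 36, 0, 0, 0, 0, 0, 0, 36, 0, 0, 0, 0, 0, 0, 36, 0, 0, 0, 0, 0, 0, 36])

```text
clock: 11.3
position: [0.4774, 0.2596, 0.136]
ee_rot: [-1.559, 2.39, -0.527]
force: [-0.2, -0.4, -0.6]
width: 0.391
gripper_force: 0.0
```

Run:
```python
from h import *
s=sensors.observe(); st(s); rel(s)
```

```text
t 11.3 p [0.4774 0.2596 0.136 ] f [-0.2 -0.4 -0.6] w 35.9 gf 0.0 q [-0.21  0.52 -0.87  2.06  1.07  0.99  0.99]
ytool [-0.8294  0.3659 -0.4223] ztool [ 0.3876 -0.1675 -0.9065]
tablet in seat mm [-5.9 -0.4 -0.1] turn needed deg [-0.16  0.05 -0.02]
```

Request:
arm_command(deltas=[0, 0, 0, -0.006, 0.0026, 0.0136, 36, 0, 0, 0, -0.0145, 0.0064, 0.034, 36, 0, 0, 0, -0.029, 0.0128, 0.068, 36, 0, 0, 0, -0.029, 0.0128, 0.068, 0, 0, 0, 0, -0.029, 0.0128, 0.068, 0, 0, 0, 0, -0.029, 0.0128, 0.068, 0])

```text
clock: 11.9
position: [0.4486, 0.2716, 0.2033]
ee_rot: [-1.559, 2.391, -0.528]
force: [0.4, -0.2, -0.9]
width: 0.18
gripper_force: 0.0
```

Run:
```python
from h import *
s,c,im=snap("w5"); st(s); rel(s,.1187+.075)
hsv=cv2.cvtColor(im,cv2.COLOR_BGR2HSV); m=cv2.inRange(hsv,(8,190,180),(20,255,255)); m[260:]=0; m[:,:220]=0; m[:,420:]=0
ct=max(cv2.findContours(m,cv2.RETR_EXTERNAL,cv2.CHAIN_APPROX_NONE)[0],key=cv2.contourArea); r=cv2.minAreaRect(ct); print(r)
w=S0+A@np.array([-6,66,135])/1000; print("pred",proj("wrist",w,c),"keytop",w.round(4))
# intersect the ray with plane seat z=135
o,d=ray("wrist",[r[0]],c); n=A[:,2]; k=((w-o)@n)/(d[0]@n); print("key seat mm",(A.T@(o+k*d[0]-S0)*1000).round(1))
cv2.imwrite("pics/c5.png",cv2.resize(im,(560,420)))
```

```text
t 11.9 p [0.4486 0.2716 0.2033] f [ 0.4 -0.2 -0.9] w 16.5 gf 0.0 q [-0.18  0.41 -0.95  2.01  0.91  1.07  1.1 ]
ytool [-0.8292  0.3661 -0.4223] ztool [ 0.3872 -0.1686 -0.9064]
tablet in seat mm [-6.   0.2 -0.9] turn needed deg [-0.11  0.03  0.02]
((319.0, 139.5), (55.0, 18.0), 90.0)
pred [[316.55853558 138.59940696]] keytop [0.4445 0.2019 0.1509]
key seat mm [ -4.9  65.6 135. ]
```

View pics/c5.png

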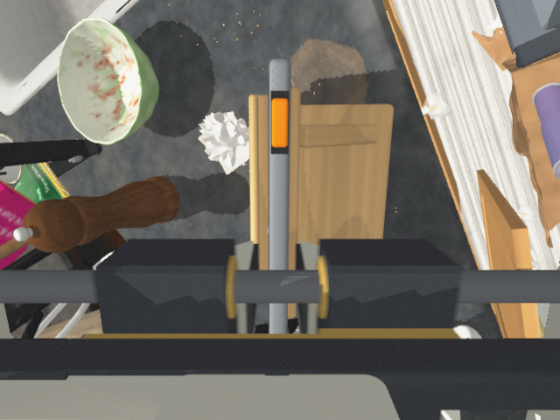

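Request:
arm_command(deltas=[0, 0, 0, -0.0134, -0.03, 0, 0, 0, 0, 0, -0.0268, -0.0598, 0, 0, 0, 0, 0, -0.0268, -0.0598, 0, 0, 0, 0, 0, -0.0268, -0.0598, 0, 0, 0, 0, 0, -0.0164, -0.0644, -0.0247, 0, 0, 0, 0, -0.0164, -0.0644, -0.0247, 0, 0, 0, 0, -0.0164, -0.0644, -0.0247, 0])

```text
clock: 12.65
position: [0.4317, 0.2088, 0.1789]
ee_rot: [-1.561, 2.391, -0.525]
force: [0.3, -0.7, -0.3]
width: 0.004
gripper_force: 0.0
```

Run:
```python
from h import *
s=sensors.observe(); st(s); rel(s,0)
```

```text
t 12.65 p [0.4317 0.2088 0.1789] f [ 0.3 -0.7 -0.3] w 0.4 gf 0.0 q [-0.08  0.35 -0.96  2.16  0.94  0.94  1.1 ]
ytool [-0.8304  0.3654 -0.4206] ztool [ 0.386  -0.1671 -0.9073]
tablet in seat mm [ -4.8  64.8 166.5] turn needed deg [-0.17 -0.07 -0.06]
```

Request:
arm_command(deltas=[0, 0, 0, 0.0025, -0.002, -0.005, 0, 0, 0, 0, 0.0048, -0.0032, -0.0106, 0, 0, 0, 0, 0.0052, -0.0034, -0.0115, 0, 0, 0, 0, 0.0056, -0.0036, -0.0124, 0, 0, 0, 0, 0.006, -0.0037, -0.0133, 0, 0, 0, 0, 0.0062, -0.0038, -0.0137, 0, 0, 0, 0, 0.0062, -0.0038, -0.0137, 0])

```text
clock: 13.35
position: [0.4383, 0.2046, 0.1661]
ee_rot: [-1.559, 2.389, -0.527]
force: [-2.5, 1.7, 6.5]
width: 0.002
gripper_force: 3.5
```

Run:
```python
from h import *
s=sensors.observe(); st(s); rel(s,0); print("force in seat",(A.T@np.array(s["force"])).round(1))
```

```text
t 13.35 p [0.4383 0.2046 0.1661] f [-2.5  1.7  6.5] w 0.2 gf 3.4929450368508697 q [-0.08  0.37 -0.94  2.17  0.98  0.93  1.06]
ytool [-0.8291  0.3658 -0.4229] ztool [ 0.3886 -0.167  -0.9062]
tablet in seat mm [ -6.3  66.  151.7] turn needed deg [-0.19  0.1  -0.04]
force in seat [-0.1 -0.6  7.1]
```

Request:
arm_command(deltas=[0, 0, 0, 0.0003, -0.0001, -0.0007, 0, 0, 0, 0, 0.0006, -0.0002, -0.0013, 0, 0, 0, 0, 0.0006, -0.0002, -0.0013, 0, 0, 0, 0, 0.0006, -0.0002, -0.0013, 0])

```text
clock: 13.75
position: [0.4384, 0.2047, 0.1658]
ee_rot: [-1.559, 2.388, -0.529]
force: [-12.0, -1.6, 22.9]
width: 0.006
gripper_force: 12.8
```

Run:
```python
from h import *
s=sensors.observe(); st(s); rel(s,0); print("force in seat",(A.T@np.array(s["force"])).round(1))
```

```text
t 13.75 p [0.4384 0.2047 0.1658] f [-12.   -1.6  22.9] w 0.6 gf 12.827036306262016 q [-0.08  0.37 -0.94  2.17  0.98  0.93  1.06]
ytool [-0.8287  0.3652 -0.4242] ztool [ 0.3898 -0.1674 -0.9056]
tablet in seat mm [ -6.3  65.8 151.3] turn needed deg [-0.15  0.17 -0.06]
force in seat [-0.3  6.2 25.1]
```

Request:
arm_command(deltas=[0, 0, 0, -0.0012, 0.0005, 0.0027, 0, 0, 0, 0, -0.003, 0.0014, 0.0072, 0, 0, 0, 0, -0.0077, 0.0034, 0.0181, 0, 0, 0, 0, -0.0155, 0.0068, 0.0363, 0, 0, 0, 0, -0.031, 0.0136, 0.0725, 0, 0, 0, 0, -0.045, 0.02, 0.105, 0, 0, 0, 0, -0.045, 0.02, 0.105, 0, 0, 0, 0, -0.045, 0.02, 0.105, 0])

```text
clock: 14.55
position: [0.3939, 0.2239, 0.2698]
ee_rot: [-1.558, 2.39, -0.528]
force: [-0.1, -0.4, -0.2]
width: 0.003
gripper_force: 0.0
```

Run:
```python
from h import *
s,c,im=snap("w6"); st(s)
hsv=cv2.cvtColor(im,cv2.COLOR_BGR2HSV); m=cv2.inRange(hsv,(8,190,180),(20,255,255)); m[330:]=0; m[:,:220]=0; m[:,420:]=0
ct=max(cv2.findContours(m,cv2.RETR_EXTERNAL,cv2.CHAIN_APPROX_NONE)[0],key=cv2.contourArea); r=cv2.minAreaRect(ct); print(r)
w=S0+A@np.array([-6,66,135])/1000; print("pred",proj("wrist",w,c))
t=snap("t6","top")[2]
cv2.imwrite("pics/c6.png",np.hstack([cv2.resize(im,(400,300)),cv2.resize(t[160:325,140:360],(400,300))]))
```

```text
t 14.55 p [0.3939 0.2239 0.2698] f [-0.1 -0.4 -0.2] w 0.3 gf 0.0 q [ 0.01  0.17 -1.06  2.07  0.69  1.05  1.31]
ytool [-0.8284  0.3664 -0.4236] ztool [ 0.3891 -0.1675 -0.9058]
((319.0, 235.5), (35.0, 12.0), 90.0)
pred [[317.18066642 236.09985828]]
```

View pics/c6.png

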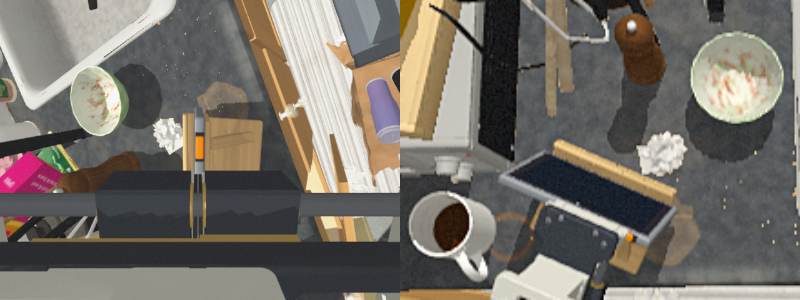

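The wrist view (left half) shows the tablet leaning against the rest, with the key about 2 px from where I predicted it. The top view (right half) shows the screen facing out, the tablet centred behind the lip, and the mug, bowl and mill where they were. The arm is clear of everything, so I'm handing in.

```bash
python3 -c "
from cell import arm; print(arm.sign_off())"
```

```text
the job is handed in; nothing more can be done
None
```

The tablet is leaning centred on the stand with its screen out, its key was pressed until it bottomed out (about 25 N) and let go, the mug, bowl and mill look unmoved (I didn't re-check the spice jar), and I handed the job in at about 14.7 s.

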